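Unlock the water filter's hatch with the service key

ROBOT

A 6-joint arm with a two-finger parallel gripper is mounted at the origin on a cart in front of the work surface, level with it; the furniture and walls round the work are solid. World frame = base frame: x ahead of the robot, y to its left, z up, the work surface at z = 0. Lengths are in m, angles in rad, forces in N, time in s.
With the tool pointing down it reaches from about 0.275 to 0.75 m from the base axis. Payload 10.2 kg.
Tool frame: the origin (TCP) lies at the very end of the fingers, on their centre line; the grasp point (between the pads) lies 19 mm behind it (arm.pinch_z is the z of the grasp point in the tool frame, in m); z points along the fingers, y is the line along which they close (so a half turn about z gives the same grasp; the last joint's range is limited). The gripper opens to 88 mm and grips with 3 to 60 N. Pads are 18 mm wide; open, the fingers measure 123 mm over their backs; the gripper's body (75 mm by 187 mm) begins 45 mm behind the grasp point.
Start: joints at [-1.569, 0.313, 1.498, -0, 1.331, -0.223], TCP at [0.117, -0.512, 0.239] pointing down, gripper open.
Joint ranges: [-2.94, 2.94], [-0.97, 2.17], [0.19, 2.56], [-1.23, 4.37], [0.02, 3.11], [-2.88, 2.88]. Speed limits (rad/s): [2.39, 2.39, 3.01, 3.14, 3.14, 3.14].

INTERFACE

Orientations are given as [roll, pitch, yaw] about the fixed x, y, z axes, in that order (R = Rz(yaw) Ry(pitch) Rx(roll)).
In Python, from station import arm, eyes, ticket gives the robot as it stands (arm), with the cameras (eyes) and the job (ticket). Calls block until the motion is done:
- arm.goto(position, orientation): joint-space move of the TCP to a pose.
- arm.move_l(position, frame=None, vel=0.15): straight line of the TCP; frame=None keeps the orientation; vel is the mean speed in m/s.
- arm.move_joints(angles): joint-space move.
- arm.set_gripper(opening, newtons=None): opening from 0.0 (shut) to 1.0 (fully open); newtons is the grip in N (None keeps the last); returns when the fingers have stopped.
- arm.dwell(seconds).
- arm.solve_ik(position, orientation): joint angles nearest the present ones, or None.
- arm.get_state(): the state.
- eyes.camera(name): name is "scene" or "top" or "wrist"; returns (picture, depth): 420x560x3 uint8, red, green, blue; 420x560 float32, m along the optical axis (not along the pixel's ray), 0 where there is no reading.
- eyes.camera_info(name): a dict with "mtx" (3x3 intrinsics, pixels), "extrinsics" (4x4, takes a point from camera to world coordinates); the wrist camera has in their place "T_tool_cam" (4x4, takes a point from camera to tool coordinates, whose origin is the TCP and whose axes are the flange's). Camera axes: x right, y up, looking along -z (the intrinsics and any distortion apply to the point x, -y, -z); pixel columns grow to the right and rows downward; lengths in m; the calibration is good to about 2 mm. The wrist camera is an equidistant fisheye: a pixel r from the principal point sees the ray r / f radians off the axis. A picture is of the moment at which its call begins: read the wrist's pose just before it. camera_info takes no time and is no camera call.
A pose or a line that the arm cannot do raises arm.MotionError and nothing moves.
- ticket.hand_in(): hands the job in; it is judged then, once.
The state is a dict: "time_s": time; "joint_pos": joint angles; "joint_vel": joint speeds; "effort": joint torques, N m; "ee_pos": TCP position; "ee_rot": TCP orientation; "contact_force": force on the tool from outside, world axes, zero at the start; "torque": the same for the moment, N m; "width": opening from 0.0 (shut) to 1.0 (fully open); "grip_force": force on a finger pad.
Only numpy, scipy, OpenCV 4.12 (cv2) and the standard library are available. Lean on these libraries where they do the work, as an engineer would, in place of code of your own. Each camera call takes 0.05 s, during which the arm holds its last target. There are 200 camera calls.

TASK

The water filter on the worktop needs a new cartridge. Take the red-handled service key out of its parking hole, put it into the lock beside it and, pressing only lightly, turn it gently back and forth until it drops home into the hidden slot; then turn it anticlockwise until the hatch springs up, and leave the key standing in the lock. Do not force the key, and do not shift the other things on the worktop.

Things in the scene. Friction and masses are not known exactly. Their poses are not given: they have to be found in the camera images.
- filter_unit: White countertop water filter, 250 (x) x 260 (y) x 180 mm high, fixed. Origin: centre of its underside; its x axis points away from its front (the robot's side), z up. A grey rail 74 mm deep along the top of its front carries the lock (right) and the key's parking hole (left), 130 mm apart; behind the rail, flush with it, lies the hatch. A steel tap sticks out 46 mm in front below the lock.
- lock_mouth (a point): Centre of the mouth of the lock's round bore, on the rail's top face, ringed by a steel collar 3 mm high, countersunk to 25 mm; axes as those of filter_unit. The bore is 19 mm wide and goes straight down to the lock plug at 24 mm depth; a black dust flap (no resistance) hides its inside. The white mark beside it lies towards the unit's +x.
- plug_face (a point): Point on the lock's axis at the plug's flat face, 24 mm below lock_mouth; it does not turn with the plug. A slot 4.9 mm wide, 10 mm deep right across the face takes the blade either way round. How it stands is hidden: along the unit's x axis or up to 0.7 rad to either side. The blade drops in when within about 0.07 rad of it: the key tip then lies 9 mm below this point instead of on it.
- open_mark (a point): Green mark on the rail 26 mm to the +y side of the lock's axis: the way to turn the engaged key (anticlockwise from above). The plug turns against a friction of 0.06 N m, with 0.08 rad of play; a key pressed hard on its face (10 N and more) tends to drag it along instead of sliding to the slot. The hatch is let go with the key about 1.0 rad anticlockwise of the unit's x axis; stop near 1.25 rad.
- park_mouth (a point): Centre of the mouth of the plain parking hole (same bore, black collar), on the top face of the rail. The key starts in it, its tip 33 mm below the mouth, held only by its weight.
- service_key: Service key, 96 mm long, 0.09 kg, loose, standing upright, blade down. Origin: centre of the blade's tip; z runs up the shank. Flat steel blade 17 mm (x) by 4 mm (y), reaching 9 mm below the round shank (18 mm across, lower end bevelled); red flat handle 46 mm (x) by 10 mm (y), from 62 to 96 mm above the tip, to be pinched across its 10 mm.
- hatch (a joint): Opening angle of the hatch in rad, hinged at the unit's back: 0 = shut (held by the lock's cam against its springs), 0.14 = sprung up to its stop, its front edge then 23 mm higher.
- spare_cartridge: White filter cartridge with a blue band, 60 mm across, 138 mm high, standing on the worktop left of the unit. Origin: centre of its underside. Bystander.
- mug: Orange mug, 81 mm across, 88 mm high, origin at the centre of its underside. Bystander.
- lemon: Lemon, 77 x 51 x 52 mm. Bystander.
- tin_tomato: Closed white food tin with blue and red bands, 57 mm across, 72 mm high, origin at the centre of its underside. Bystander.

How it is judged:
By the outcome, as a careful person would: the job done as asked, in the order asked, and still so for the second after the job is handed in, with the robot touching nothing.
It also fails if it takes over 72 s, if anything falls off the work surface, if the arm or the gripper's body presses on something with over 40 N, if the wrist force passes 120 N, or if a joint passes its speed limit or range.

## Working session

There is one attempt and no reset: what is moved stays moved. The work goes in short steps, each a Python script; the robot and the scene stay as the last script left them, time stands still between calls to the robot, and variables do not carry over. Pictures are saved under pics/ and viewed, at most 10 in all, crops included, and the job is handed in when it is done.

```bash
ls; mkdir -p pics
python3 - <<'E'
from station import arm, eyes, ticket
import cv2,numpy as np
np.set_printoptions(precision=4,suppress=True)
for n in ["scene","top"]:
    p,d=eyes.camera(n); cv2.imwrite(f"pics/{n}0.png",p[:,:,::-1]); np.savez(f"{n}0.npz",p=p,d=d)
    print(n,eyes.camera_info(n))
print(eyes.camera_info("wrist"),arm.pinch_z)
print(arm.get_state())
E
```

```text
pics
station.py
scene {'mtx': array([[537.2946,   0.    , 274.2416],
       [  0.    , 537.2946, 207.6887],
       [  0.    ,   0.    ,   1.    ]]), 'extrinsics': array([[-0.9026,  0.2362, -0.36  ,  0.0184],
       [-0.4305, -0.5078,  0.7462,  1.1542],
       [-0.0066,  0.8284,  0.56  ,  0.9106],
       [ 0.    ,  0.    ,  0.    ,  1.    ]])}
top {'mtx': array([[446.6243,   0.    , 276.6354],
       [  0.    , 446.6243, 204.6911],
       [  0.    ,   0.    ,   1.    ]]), 'extrinsics': array([[-0.0092,  0.9824, -0.1866,  0.353 ],
       [-0.9999, -0.0108, -0.0075,  0.1139],
       [-0.0094,  0.1865,  0.9824,  1.2093],
       [ 0.    ,  0.    ,  0.    ,  1.    ]])}
{'mtx': array([[325.1923,   0.    , 278.1769],
       [  0.    , 325.1923, 207.6626],
       [  0.    ,   0.    ,   1.    ]]), 'T_tool_cam': array([[ 0.0003,  0.9479,  0.3186,  0.0841],
       [ 1.    , -0.    , -0.0007,  0.0004],
       [-0.0007,  0.3186, -0.9479, -0.1456],
       [ 0.    ,  0.    ,  0.    ,  1.    ]])} -0.0187
{'time_s': 0.1, 'joint_pos': array([-1.5694,  0.3133,  1.4983,  0.    ,  1.331 , -0.2234]), 'joint_vel': array([-0.001 , -0.0024, -0.0015, -0.0016,  0.0005,  0.    ]), 'effort': array([  0.0044, -40.2803, -25.2642,   0.0697,   0.0342,  -0.0001]), 'ee_pos': array([ 0.117 , -0.5116,  0.2383]), 'ee_rot': array([-3.1406, -0.0003,  0.2248]), 'contact_force': array([ 0.1283, -0.1888, -0.3476]), 'torque': array([-0.0033, -0.0028,  0.027 ]), 'grip_force': 0.0, 'width': 1.0029774979588346}
```

View pics/scene0.png

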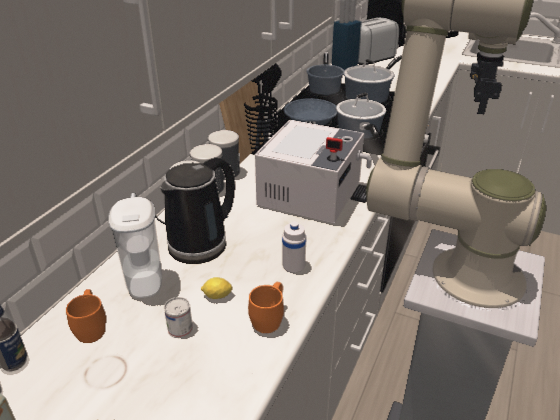

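View pics/top0.png

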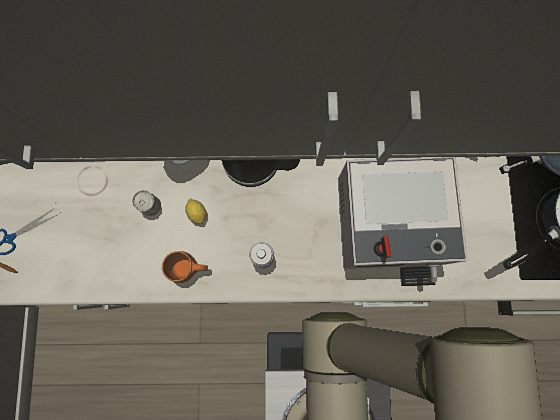

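The scene view shows the key at (335,145). In the top view the red key is at (382,246), the lock at (437,246), and the unit spans about (342–466, 160–278). The bystanders are well to the left.

```bash
cat > h.py <<'E'
from station import arm, eyes, ticket
import cv2,numpy as np
from scipy.spatial.transform import Rotation as R
np.set_printoptions(precision=4,suppress=True)
def T_cam(name,st=None):
    i=eyes.camera_info(name)
    if name!="wrist": return i["mtx"],i["extrinsics"]
    T=np.eye(4);T[:3,:3]=R.from_euler("xyz",st["ee_rot"]).as_matrix();T[:3,3]=st["ee_pos"]
    return i["mtx"],T@i["T_tool_cam"]
def ray(name,uv,M,T):
    x=(uv[0]-M[0,2])/M[0,0];y=(uv[1]-M[1,2])/M[1,1]
    if name=="wrist":
        r=np.hypot(x,y); s=np.sin(r)/max(r,1e-9); d=np.array([x*s,-y*s,-np.cos(r)])
    else: d=np.array([x,-y,-1.])
    return T[:3,3],T[:3,:3]@d      # depth-scaled for pinhole
def plane(name,uv,M,T,z):
    o,d=ray(name,uv,M,T); return o+d*(z-o[2])/d[2]
def proj(name,P,M,T):
    p=T[:3,:3].T@(np.asarray(P)-T[:3,3]); v=np.array([p[0],-p[1],-p[2]])
    if name=="wrist":
        q=np.hypot(v[0],v[1]); k=np.arctan2(q,v[2])/max(q,1e-9)
    else: k=1/v[2]
    return np.array([M[0,0]*v[0]*k+M[0,2],M[1,1]*v[1]*k+M[1,2]])
def tri(rays):
    A=np.zeros((3,3));b=np.zeros(3)
    for o,d in rays:
        d=d/np.linalg.norm(d);P=np.eye(3)-np.outer(d,d);A+=P;b+=P@o
    X=np.linalg.solve(A,b)
    return X,[np.linalg.norm((np.eye(3)-np.outer(d,d)/(d@d))@(X-o)) for o,d in rays]
E
python3 - <<'E'
from h import *
f=np.load("top0.npz");d=f["d"];M,T=T_cam("top")
for n,(u,v) in dict(key=(382,246),lock=(437,246),railL=(358,258),railR=(460,255),railmid=(410,252),hatch=(400,195),FL=(344,266),FR=(465,264),tap=(435,270),tray=(415,282),BL=(347,165),BR=(458,160)).items():
    o,r=ray("top",(u,v),M,T); print(n,o+r*d[v,u])
for yaw in (0,np.pi,np.pi/2,-np.pi/2):
  for p in ([.40,-.22,.36],[.42,-.1,.40]): print(yaw,p,arm.solve_ik(p,[np.pi,0,yaw]))
E
```

```text
key [ 0.4453 -0.1105  0.221 ]
lock [ 0.4482 -0.2472  0.1761]
railL [ 0.4223 -0.0637  0.1785]
railR [ 0.4268 -0.2971  0.179 ]
railmid [ 0.4347 -0.1831  0.1799]
hatch [ 0.5684 -0.1682  0.1804]
FL [ 0.412  -0.0524  0.0261]
FR [ 0.4155 -0.3796  0.0006]
tap [ 0.3949 -0.2509  0.1396]
tray [ 0.3692 -0.2406  0.0086]
BL [ 0.6432 -0.047   0.1788]
BR [ 0.704  -0.385   0.0015]
0 [0.4, -0.22, 0.36] [-0.7604  0.0985  1.4501 -0.      1.5929  0.8104]
0 [0.42, -0.1, 0.4] [-0.5065  0.0375  1.4155 -0.      1.6886  1.0643]
3.141592653589793 [0.4, -0.22, 0.36] [-0.7604  0.0985  1.4501  0.      1.5929 -2.3312]
3.141592653589793 [0.42, -0.1, 0.4] [-0.5065  0.0375  1.4155  0.      1.6886 -2.0773]
1.5707963267948966 [0.4, -0.22, 0.36] [-0.7604  0.0985  1.4501  0.      1.5929 -0.7604]
1.5707963267948966 [0.42, -0.1, 0.4] [-0.5065  0.0375  1.4155  0.      1.6886 -0.5065]
-1.5707963267948966 [0.4, -0.22, 0.36] [-0.7604  0.0985  1.4501 -0.      1.5929  2.3812]
-1.5707963267948966 [0.42, -0.1, 0.4] [-0.5065  0.0375  1.4155 -0.      1.6886  2.6351]
```

Run:
```python
from h import *
import pickle
arm.move_l([.117,-.512,.33])
out=[]
for i,p in enumerate([[.42,-.12,.31],[.42,-.24,.31],[.37,-.18,.34]]):
    if i==0: arm.goto(p,[np.pi,0,0])
    else: arm.move_l(p)
    arm.dwell(.3)
    st=arm.get_state(); pic,d=eyes.camera("wrist"); out.append((st,pic,d))
    cv2.imwrite(f"pics/w{i}.png",pic[:,:,::-1]); print(st["time_s"],st["ee_pos"],st["ee_rot"],st["contact_force"],st["torque"])
pickle.dump(out,open("w.pkl","wb"))
cv2.imwrite("pics/w01.png",np.hstack([cv2.resize(out[k][1],(400,300)) for k in (0,1)])[:,:,::-1])
```

```text
2.9583 [ 0.42   -0.1203  0.31  ] [-3.1416  0.0001 -0.0005] [-0.5658  0.3854 -0.1923] [ 0.0174 -0.0285  0.0244]
4.2583 [ 0.4201 -0.2396  0.3101] [ 3.1415 -0.0001  0.0006] [-0.1674 -0.6233 -0.0992] [-0.0463  0.0927  0.0303]
5.3167 [ 0.3701 -0.1802  0.3396] [-3.141   0.0006 -0.0002] [-0.2641  0.5841  0.4122] [-0.0416 -0.0416  0.0547]
```

View pics/w0.png

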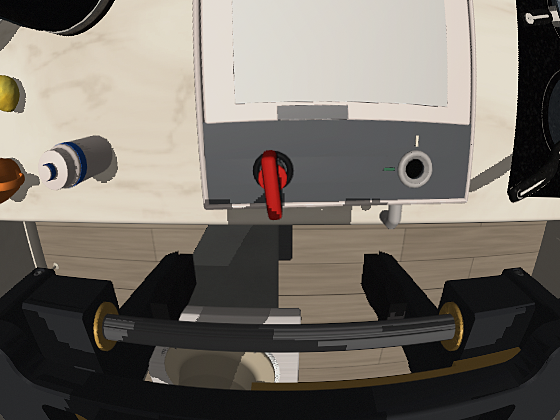

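View pics/w1.png

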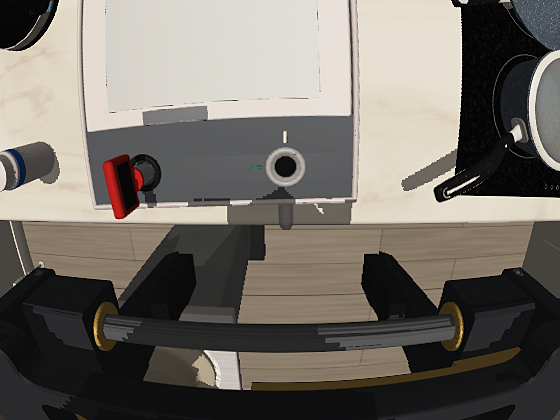

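The wrist views show the key handle at (273,185) in w0 and (122,185) in w1. The lock collar is at (415,170) and (286,167), with the white mark above it and the green mark to its left.

```bash
python3 - <<'E'
from h import *
import pickle
out=pickle.load(open("w.pkl","rb")); out2=[]
rays={}
guess=dict(lock=[.448,-.247,.18],park=[.45,-.115,.18])
print(out[1][1][150:185:3,286].tolist())
for st,pic,d in out:
    M,T=T_cam("wrist",st)
    hsv=cv2.cvtColor(pic,cv2.COLOR_RGB2HSV)
    # lock: dark disc inside collar
    g=proj("wrist",guess["lock"],M,T)
    m=((pic.max(2)<45)*255).astype(np.uint8)
    n,l,s,c=cv2.connectedComponentsWithStats(m)
    k=min((k for k in range(1,n) if s[k,4]>100),key=lambda k:np.hypot(*(c[k]-g)))
    print("lock",c[k],s[k],"guess",g); rays.setdefault("lock",[]).append(ray("wrist",c[k],M,T))
    # marks
    H,S,V=[hsv[:,:,i].astype(int) for i in range(3)]
    yy,xx=np.mgrid[:420,:560]; near=np.hypot(xx-c[k][0],yy-c[k][1])<50
    mg=near&(H>45)&(H<90)&(S>110); mw=near&(pic.min(2)>200)&(yy<c[k][1]-20)
    for nm,q in (("green",mg),("white",mw)):
        uv=np.array([xx[q].mean(),yy[q].mean()]); print(nm,uv,q.sum(),plane("wrist",uv,M,T,.18)); rays.setdefault(nm,[]).append(ray("wrist",uv,M,T))
    # key handle
    red=(S>150)&((H<8)|(H>172))&(V>60)
    red=cv2.morphologyEx(red.astype(np.uint8),cv2.MORPH_OPEN,np.ones((3,3)))>0
    P=[]
    for u,v in zip(xx[red],yy[red]):
        o,r=ray("wrist",(u,v),M,T); zc=-(T[:3,:3].T@r)[2]; P.append(o+r*d[v,u]/zc)
    P=np.array(P); zt=np.percentile(P[:,2],97); t=P[P[:,2]>zt-.003]
    (cx,cy),(w,h),a=cv2.minAreaRect((t[:,:2]*1000).astype(np.float32))
    e=np.linalg.eigh(np.cov(t[:,:2].T))[1][:,1]; e*=np.sign(e[0])
    print("key top z",zt,"n",len(t),"rect",cx,cy,w,h,a,"yaw",np.arctan2(e[1],e[0]),t.mean(0))
for k,v in rays.items(): print(k,*tri(v))
E
python3 - <<'E'
import cv2,numpy as np
a=cv2.imread("pics/w0.png")[130:230,200:470]; cv2.imwrite("pics/c0.png",cv2.resize(a,None,fx=2.9,fy=2.9,interpolation=cv2.INTER_NEAREST))
E
```

```text
[[208, 201, 194], [128, 123, 120], [46, 45, 43], [16, 15, 15], [18, 17, 17], [17, 18, 16], [13, 17, 14], [15, 13, 10], [15, 16, 14], [132, 129, 124], [161, 154, 148], [214, 206, 198]]
lock [414.2406 168.3684] [406 159  18  20 266] guess [415.7744 169.9039]
green [390.6667 168.5238] 21 [ 0.4485 -0.2217  0.18  ]
white [417. 126.] 39 [ 0.4884 -0.2447  0.18  ]
key top z 0.24350507723972054 n 825 rect 463.78375244140625 -115.39779663085938 80.31031036376953 12.447465896606445 1.6471798419952393 yaw 0.09864863044131537 [ 0.4469 -0.1161  0.2433]
lock [284.9795 166.2229] [275 156  21  21 341] guess [286.3291 167.6766]
green [255.087  167.4348] 23 [ 0.4482 -0.22    0.18  ]
white [284.4762 136.7619] 21 [ 0.4749 -0.2453  0.18  ]
key top z 0.2434641608971917 n 580 rect 480.0664367675781 -166.85739135742188 41.49175262451172 147.6389617919922 34.01903533935547 yaw -0.3619313718399606 [ 0.4468 -0.1177  0.2437]
lock [347.448  109.0645] [338 100  19  19 279] guess [348.9645 110.377 ]
green [320.7273 111.3182] 22 [ 0.4462 -0.2201  0.18  ]
white [348.9672  64.6885] 122 [ 0.4917 -0.2463  0.18  ]
key top z 0.24370677136198762 n 626 rect 440.5451965332031 -141.28076171875 71.13296508789062 42.86412048339844 78.3596420288086 yaw 0.110120652983875 [ 0.4457 -0.1166  0.2434]
lock [ 0.4491 -0.2458  0.1788] [np.float64(2.9448596864417462e-05), np.float64(9.046137584748279e-05), np.float64(6.810840293742594e-05)]
green [ 0.4478 -0.2205  0.181 ] [np.float64(0.0012927241156400027), np.float64(0.0007458261889280341), np.float64(0.001663619588194917)]
white [ 0.4851 -0.2424  0.1941] [np.float64(0.005404147260093942), np.float64(0.00911048008681934), np.float64(0.004849056780637404)]
```

View pics/c0.png

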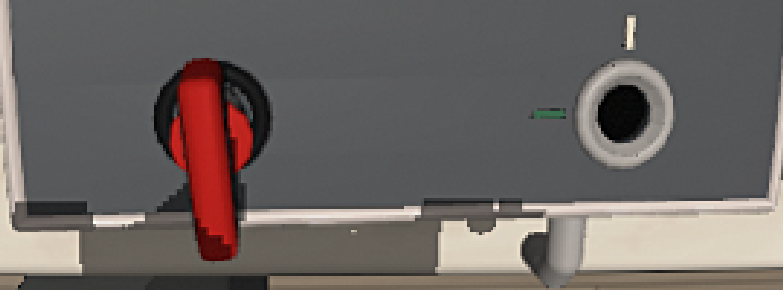

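Run:
```python
from h import *
import pickle
out=pickle.load(open("w.pkl","rb")); rk=[];rt=[];rw=[];rc=[]
yy,xx=np.mgrid[:420,:560]
for st,pic,d in out:
    M,T=T_cam("wrist",st)
    hsv=cv2.cvtColor(pic,cv2.COLOR_RGB2HSV).astype(int);H,S,V=hsv[:,:,0],hsv[:,:,1],hsv[:,:,2]
    P=np.zeros((420,560,3))
    for v in range(250):
        for u in range(560):
            o,r=ray("wrist",(u,v),M,T); P[v,u]=o+r*d[v,u]/-(T[:3,:3].T@r)[2]
    near=np.hypot(P[...,0]-.447,P[...,1]+.116)<.032
    red=near&(S>150)&((H<8)|(H>172))&(V>60)
    t=P[red&(abs(P[...,2]-.2433)<.0015)]
    top=red&(abs(P[...,2]-.2433)<.0015)
    uv=[xx[top].mean(),yy[top].mean()]; rk.append(ray("wrist",uv,M,T))
    (cx,cy),(w,h),a=cv2.minAreaRect((t[:,:2]*1000).astype(np.float32))
    e=np.linalg.eigh(np.cov(t[:,:2].T))[1][:,1]; e*=np.sign(e[0])
    print("key",len(t),(cx,cy,w,h,a),"yaw",np.arctan2(e[1],e[0]),t.mean(0))
    rail=(abs(P[...,2]-.18)<.004)&(V>70)&(V<125)&(S<60)&(abs(P[...,0]-.45)<.1)&(abs(P[...,1]+.18)<.18)
    rail=cv2.morphologyEx(rail.astype(np.uint8),cv2.MORPH_OPEN,np.ones((7,7)))
    n,l,s,c=cv2.connectedComponentsWithStats(rail);k=1+s[1:,4].argmax()
    q=np.argwhere(l==k)[:,::-1]
    pts=np.array([plane("wrist",x,M,T,.18)[:2] for x in q])*1000
    print("rail",cv2.minAreaRect(pts.astype(np.float32)))
    # white mark: bright compact blob ~38 mm or less ahead of the lock
    w=(pic.min(2)>180)&(P[...,0]>.464)&(P[...,0]<.484)&(abs(P[...,1]+.2457)<.008)
    n,l,s,c=cv2.connectedComponentsWithStats(w.astype(np.uint8)); k=1+s[1:,4].argmax()
    print("white",s[k],plane("wrist",c[k],M,T,.18))
    # lock collar: bright ring, outer ellipse
    b=(np.hypot(P[...,0]-.449,P[...,1]+.2457)<.022)&(pic.min(2)>118)&(P[...,0]<.467)
    hull=cv2.convexHull(np.argwhere(b)[:,::-1].astype(np.int32)); (ex,ey),ax,an=cv2.fitEllipse(hull)
    print("collar",ex,ey,ax,plane("wrist",(ex,ey),M,T,.183)); rc.append(ray("wrist",(ex,ey),M,T))
    # park collar dark ring
    b=(np.hypot(P[...,0]-.449,P[...,1]+.1155)<.025)&(V<50)&(abs(P[...,2]-.181)<.004)
    pp=P[b]; 
    if len(pp)>20:
        r=(cv2.minEnclosingCircle((pp[:,:2]*1000).astype(np.float32))); print("park ring",len(pp),r)
print("keytop",*tri(rk)); print("collar",*tri(rc))
```

```text
key 600 (446.0421447753906, -116.10248565673828, 43.708248138427734, 8.603991508483887, 7.061154365539551) yaw 0.12130701102891371 [ 0.4461 -0.116   0.2426]
rail ((454.9104919433594, -180.563720703125), (73.86419677734375, 248.00802612304688), 1.684698462486267)
white [416 136   3  11  22] [ 0.4751 -0.2452  0.18  ]
collar 415.153564453125 168.58741760253906 (32.596336364746094, 36.69789123535156) [ 0.4498 -0.2449  0.183 ]
park ring 371 ((443.8001403808594, -116.06653594970703), 18.970970153808594)
key 416 (445.93377685546875, -116.95244598388672, 43.62700653076172, 9.350451469421387, 6.846054553985596) yaw 0.10395202964341567 [ 0.4462 -0.1166  0.2426]
rail ((454.6242980957031, -180.80526733398438), (72.40821838378906, 247.5569305419922), 1.513301968574524)
white [284 132   2  11  22] [ 0.4747 -0.2453  0.18  ]
collar 284.9747314453125 166.27871704101562 (38.72303009033203, 39.662742614746094) [ 0.4498 -0.2458  0.183 ]
park ring 496 ((443.564697265625, -116.21858978271484), 19.551023483276367)
key 451 (445.99554443359375, -116.25010681152344, 43.556663513183594, 8.851627349853516, 6.152440547943115) yaw 0.10381964078272626 [ 0.4456 -0.1161  0.2426]
rail ((454.44482421875, -180.70635986328125), (73.27162170410156, 247.7308807373047), 1.4606459140777588)
white [347  77   3  10  22] [ 0.4753 -0.2452  0.18  ]
collar 348.0110778808594 108.97454833984375 (35.33633804321289, 36.17899703979492) [ 0.4493 -0.2454  0.183 ]
park ring 391 ((443.77581787109375, -116.81912994384766), 19.612707138061523)
keytop [ 0.4458 -0.1159  0.2411] [np.float64(0.00015444359882829848), np.float64(0.00014821506052970865), np.float64(0.00022709907180546167)]
collar [ 0.4494 -0.2458  0.1808] [np.float64(2.0268057747591102e-05), np.float64(4.8112172679509136e-05), np.float64(5.607875940011663e-05)]
```

Run:
```python
from h import *
import pickle
yaw=.115; K=[.4459,-.1161]
def s(n): 
    t=arm.get_state(); print(n,t["time_s"],t["ee_pos"],t["ee_rot"],"F",t["contact_force"],"M",t["torque"],t["width"],t["grip_force"],flush=True); return t
arm.set_gripper(.5)
arm.goto([*K,.30],[np.pi,0,yaw]); 
arm.move_l([*K,.213],vel=.1); arm.dwell(.2); s("down")
arm.set_gripper(0,25); arm.dwell(.2); s("grip")
arm.move_l([*K,.232],vel=.06); s("up20")
arm.move_l([*K,.268],vel=.1); arm.dwell(.3); st=s("up")
pic,d=eyes.camera("wrist"); cv2.imwrite("pics/g0.png",pic[:,:,::-1]); pickle.dump((st,pic,d),open("g.pkl","wb"))
p,d=eyes.camera("scene"); a=p[80:220,250:410]
cv2.imwrite("pics/gc.png",np.hstack([pic[:,:,::-1][100:380,100:460],cv2.resize(a,(320,280),interpolation=cv2.INTER_NEAREST)[:,:,::-1]]))
```

```text
down 7.875 [ 0.446  -0.1162  0.2134] [ 3.1411 -0.0006  0.115 ] F [-0.0924  0.2225 -0.0787] M [ 0.0044  0.0268 -0.0105] 0.5028017795348417 0.0
grip 8.6833 [ 0.4459 -0.1161  0.213 ] [-3.1416 -0.      0.115 ] F [-0.0485 -0.1703  0.4887] M [-0.0032  0.058  -0.0053] 0.10896340134430602 24.97964981943369
up20 9.15 [ 0.4459 -0.1161  0.2322] [ 3.1413 -0.0004  0.115 ] F [-0.4386 -0.4384 -0.2099] M [0.0317 0.006  0.0131] 0.1080197433807879 24.97880236012861
up 9.9583 [ 0.4458 -0.116   0.2676] [-3.1412  0.0006  0.115 ] F [-0.9968  0.5448 -0.659 ] M [0.0207 0.0292 0.0299] 0.11117877918451169 24.97934730257839
```

View pics/gc.png

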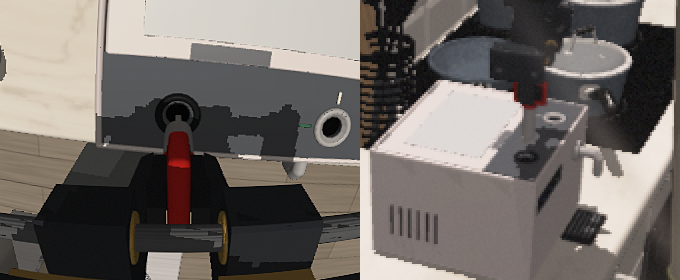

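Run:
```python
from h import *
import pickle
st,pic,d=pickle.load(open("g.pkl","rb")); M,T=T_cam("wrist",st)
print("tip proj",proj("wrist",[.4459,-.1161,.2016],M,T),"park proj .183",proj("wrist",[.4458,-.1158,.183],M,T))
L=np.array([.4493,-.2459]); yaw=.027
arm.move_l([*L,.268],[np.pi,0,yaw],vel=.12); arm.dwell(.4)
F0=np.mean([ (arm.dwell(.03),arm.get_state()["contact_force"])[1] for _ in range(8)],0); print("F0",F0,arm.get_state()["ee_pos"])
np.save("F0.npy",F0)
st=arm.get_state();pic,d=eyes.camera("wrist"); cv2.imwrite("pics/g1.png",pic[:,:,::-1]); pickle.dump((st,pic,d),open("g1.pkl","wb"))
M,T=T_cam("wrist",st); print("tip",proj("wrist",[*L,.2016],M,T),"lock",proj("wrist",[*L,.183],M,T))
a=pic[150:300,200:360]; cv2.imwrite("pics/g1c.png",cv2.resize(a,None,fx=3.5,fy=3.5,interpolation=cv2.INTER_NEAREST)[:,:,::-1])
print(arm.get_state()["time_s"])
```

```text
tip proj [277.7144 225.0671] park proj .183 [277.3282 216.0286]
F0 [ 0.0645  0.0259 -0.972 ] [ 0.4493 -0.2459  0.268 ]
tip [277.6766 225.0774] lock [277.6912 215.9873]
12.0083
```

View pics/g1c.png

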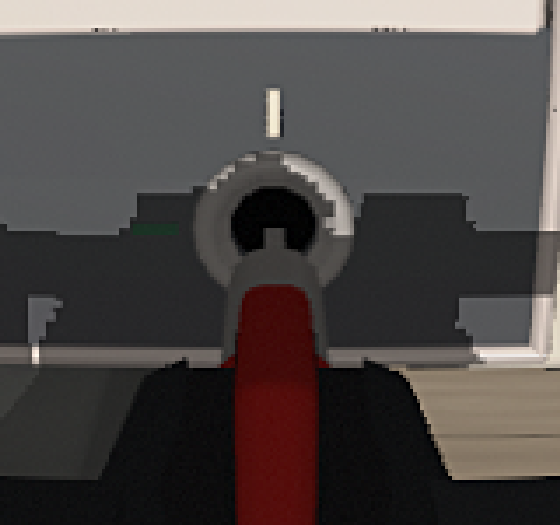

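The key hangs centred over the collar: blade at (275,229) in the crop, hole centre at about (274,227). I'll descend, watching the force.

```bash
cat >> h.py <<'E'
def FM(n=3):
    a=[]
    for _ in range(n): arm.dwell(.02); s=arm.get_state(); a.append(np.r_[s["contact_force"],s["torque"]])
    return np.mean(a,0)-np.r_[np.load("F0.npy"),0,0,0]
E
python3 - <<'E'
from h import *
p=np.array([.4493,-.2459,.252])
arm.move_l(p,vel=.08)
while p[2]>.2185:
    f=FM(); s=arm.get_state()
    if np.abs(f[:3]).max()>1.2: print(p,s["ee_pos"],f,flush=True)
    if f[2]>4: print("z contact"); break
    if np.hypot(*f[:2])>3: p[:2]+=.0003*f[:2]/np.hypot(*f[:2])
    p[2]-=.001; arm.move_l(p,vel=.03)
print(FM(),arm.get_state()["ee_pos"],arm.get_state()["time_s"]); np.save("p.npy",p)
E
```

```text
[ 0.4493 -0.2459  0.221 ] [ 0.4495 -0.2461  0.2218] [-0.7987 -0.0631  6.6798  0.1961  0.2012 -0.0313]
z contact
[-1.2061  0.9802  6.4597  0.1376  0.1989  0.0515] [ 0.4495 -0.2461  0.2218] 21.7583
```

```bash
cat > sweep.py <<'E'
from h import *
import sys
def sweep(y0,targets,z,tlimit):
    p=np.load("p.npy"); p[2]=z; y=y0; log=[]
    arm.move_l(p,[np.pi,0,y],vel=.03)
    for t in targets:
        while abs(t-y)>1e-3:
            y+=np.clip(t-y,-.05,.05); arm.move_l(p,[np.pi,0,y],vel=.05)
            f=FM(2); s=arm.get_state(); log.append([y,s["ee_pos"][2]*1e3,f[2],f[5]])
            if f[2]<1.2 or s["ee_pos"][2]<.2205:
                p[2]-=.0005; arm.move_l(p,vel=.03); f=FM(3); s=arm.get_state(); log.append([y,s["ee_pos"][2]*1e3,f[2],f[5]])
                if s["ee_pos"][2]<.2208 and f[2]<2.5: np.save("p.npy",p); return True,y,log
            elif f[2]>4.5: p[2]+=.0002
            if s["time_s"]>tlimit: return False,y,log
    return False,y,log
E
python3 - <<'E'
from sweep import *
ok,y,log=sweep(.027,[.78,-.75],.2214,45)
print(ok,y,arm.get_state()["time_s"],np.load("p.npy")); print(np.array(log).round(2))
E
```

```text
True -0.5200000000000001 35.4083 [ 0.4493 -0.2459  0.2205]
[[  0.08 221.85   6.33   0.02]
 [  0.13 221.87   6.4   -0.04]
 [  0.18 221.89   5.26   0.01]
 [  0.23 221.9    4.32  -0.01]
 [  0.28 221.92   3.51   0.03]
 [  0.33 221.94   3.97   0.04]
 [  0.38 221.93   4.19   0.02]
 [  0.43 221.95   3.91   0.01]
 [  0.48 221.94   4.15  -0.  ]
 [  0.53 221.94   3.21  -0.  ]
 [  0.58 221.96   4.03   0.01]
 [  0.63 221.94   3.43  -0.01]
 [  0.68 221.93   3.8    0.01]
 [  0.73 221.96   4.02  -0.01]
 [  0.78 221.94   3.96  -0.02]
 [  0.78 221.95   3.9   -0.01]
 [  0.73 221.98   3.3   -0.02]
 [  0.68 221.98   2.97  -0.03]
 [  0.63 221.99   2.48  -0.  ]
 [  0.58 221.99   3.06   0.02]
 [  0.53 222.01   2.29  -0.01]
 [  0.48 222.01   2.12   0.03]
 [  0.43 221.99   1.29   0.01]
 [  0.38 222.     1.3    0.03]
 [  0.33 222.02   1.76   0.03]
 [  0.28 222.02   1.36  -0.01]
 [  0.23 222.02   1.77  -0.01]
 [  0.18 222.01   1.06  -0.  ]
 [  0.18 221.88   6.53   0.  ]
 [  0.13 221.87   5.94   0.01]
 [  0.08 221.88   5.83  -0.  ]
 [  0.03 221.91   4.37   0.01]
 [ -0.02 221.88   4.99  -0.01]
 [ -0.07 221.93   2.94  -0.03]
 [ -0.12 221.94   1.16   0.01]
 [ -0.12 221.78   5.42   0.03]
 [ -0.17 221.72   5.56   0.  ]
 [ -0.22 221.76   4.69   0.  ]
 [ -0.27 221.81   2.6   -0.01]
 [ -0.32 221.82   2.27  -0.01]
 [ -0.37 221.84   1.24   0.01]
 [ -0.42 221.88   0.71  -0.02]
 [ -0.42 221.4    0.02   0.02]
 [ -0.47 221.45   0.26   0.01]
 [ -0.47 220.97  -0.3   -0.02]
 [ -0.52 220.95   0.55   0.05]
 [ -0.52 220.53   0.26  -0.01]]
```

Run:
```python
from h import *
p=np.load("p.npy"); y=-.47
arm.move_l(p,[np.pi,0,y],vel=.03)
while p[2]>.2129:
    p[2]-=.0012; arm.move_l(p,vel=.04); f=FM(2); z=arm.get_state()["ee_pos"][2]; print(round(p[2],4),z,f,flush=True)
    if f[2]>4: break
print(arm.get_state()["time_s"]); np.save("p.npy",p)
```

```text
0.2193 0.21919815509407095 [-0.7941 -1.4867 -0.3972 -0.0794  0.0831  0.0052]
0.2181 0.21800064813166886 [-0.6878 -0.2365 -0.8841 -0.0691  0.0818 -0.0145]
0.2169 0.2168307676531861 [-0.4015 -0.0395 -0.2584 -0.0716  0.0802  0.0278]
0.2157 0.21562261788739884 [-0.8061 -0.8419 -0.1649 -0.0571  0.0595  0.0348]
0.2145 0.21443438782747107 [-0.5193 -0.0003 -0.1596 -0.0438  0.0518  0.0181]
0.2133 0.21322755035607663 [-0.1815 -1.0529 -0.0847 -0.1064  0.0251  0.0354]
0.2121 0.21293926956537082 [-1.3852  0.2212  6.2135  0.132   0.3353  0.0042]
37.6417
```

Run:
```python
from h import *
p=np.load("p.npy"); p[2]=.2132; y=-.47; L=[]
arm.move_l(p,[np.pi,0,y],vel=.03)
while y<1.17:
    y+=.08; arm.move_l(p,[np.pi,0,y],vel=.05); f=FM(2); s=arm.get_state(); L.append([y,s["ee_rot"][2],s["ee_pos"][2]*1e3,*f])
    if abs(f[5])>.35 or abs(f[:3]).max()>12: print("stop"); break
print(np.array(L).round(2)); arm.dwell(.3)
p_,d=eyes.camera("wrist"); cv2.imwrite("pics/t0.png",p_[:,:,::-1])
q,d2=eyes.camera("scene"); cv2.imwrite("pics/tc.png",np.hstack([p_[60:340,100:460],cv2.resize(q[80:220,250:410],(320,280))])[:,:,::-1])
print(arm.get_state()["time_s"],y); np.save("p.npy",p); np.save("y.npy",y)
```

```text
[[ -0.39  -0.39 213.09  -0.73  -2.07   0.37  -0.29   0.06  -0.08]
 [ -0.31  -0.31 213.11   0.23  -1.17  -0.17  -0.3    0.01  -0.05]
 [ -0.23  -0.23 213.15  -0.09  -1.39  -0.71  -0.26  -0.02  -0.08]
 [ -0.15  -0.15 213.14   0.45  -0.94  -0.91  -0.18  -0.07  -0.07]
 [ -0.07  -0.07 213.13   0.27  -0.03  -0.84  -0.11  -0.14  -0.06]
 [  0.01   0.01 213.13   0.53   0.23  -1.53  -0.01  -0.17  -0.09]
 [  0.09   0.09 213.15   0.91   0.92  -1.99   0.12  -0.2   -0.02]
 [  0.17   0.17 213.15   0.84   0.95  -1.76   0.27  -0.19  -0.08]
 [  0.25   0.25 213.14  -0.09   1.63  -1.7    0.37  -0.13  -0.03]
 [  0.33   0.33 213.16   1.01   1.89  -1.63   0.53  -0.16  -0.08]
 [  0.41   0.41 213.14   0.59   2.68  -1.47   0.66  -0.07  -0.1 ]
 [  0.49   0.49 213.16  -0.3    2.95  -1.6    0.73  -0.09  -0.07]
 [  0.57   0.57 213.16   0.24   3.48  -2.14   0.86  -0.03  -0.05]
 [  0.65   0.65 213.18  -0.28   4.62  -1.52   0.88   0.03  -0.05]
 [  0.73   0.73 213.17  -0.28   4.77  -0.58   1.05   0.06  -0.09]
 [  0.81   0.81 213.17  -1.35   4.84  -0.61   1.09   0.14  -0.12]
 [  0.89   0.89 213.13  -0.26   5.41  -0.65   1.12   0.18  -0.11]
 [  0.97   0.97 213.16  -1.08   5.48  -1.39   1.14   0.23  -0.08]
 [  1.05   1.05 213.13  -1.54   5.33  -0.25   1.16   0.26   0.  ]
 [  1.13   1.13 213.15  -1.77   6.44  -0.25   1.2    0.4   -0.03]
 [  1.21   1.21 213.14  -2.32   5.88  -0.19   1.26   0.45  -0.03]]
44.2417 1.2100000000000002
```

View pics/tc.png

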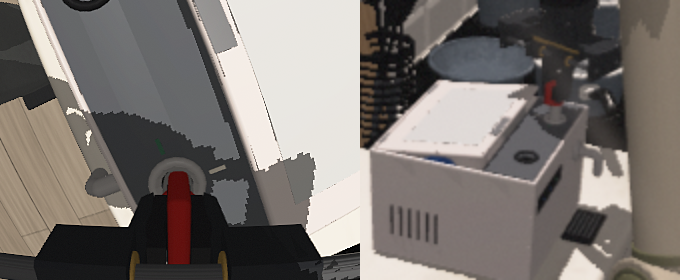

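The hatch stands raised in the scene crop, and the turning torque fell to about 0 past 1.0 rad. Now I'll release the key and retreat.

Run:
```python
from h import *
p=np.load("p.npy")
arm.set_gripper(.27); arm.dwell(.2); print(FM())
arm.move_l([p[0],p[1],.32],vel=.08)
arm.move_l([.40,-.2,.36],[np.pi,0,.03],vel=.12); arm.dwell(.3)
st=arm.get_state();pic,d=eyes.camera("wrist"); cv2.imwrite("pics/e.png",pic[:,:,::-1]); M,T=T_cam("wrist",st)
def Z(u,v):
    o,r=ray("wrist",(u,v),M,T); return o+r*d[v,u]/-(T[:3,:3].T@r)[2]
for P in ([.51,-.15,.2],[.50,-.25,.2],[.62,-.18,.18],[.449,-.18,.18]): u,v=proj("wrist",P,M,T).astype(int); print(P,Z(u,v))
hsv=cv2.cvtColor(pic,cv2.COLOR_RGB2HSV); red=np.argwhere((hsv[...,1]>150)&((hsv[...,0]<8)|(hsv[...,0]>172))&(hsv[...,2]>60))
Q=np.array([Z(u,v) for v,u in red]); Q=Q[(abs(Q[:,0]-.449)<.04)&(abs(Q[:,1]+.246)<.04)]; t=Q[Q[:,2]>Q[:,2].max()-.004]
e=np.linalg.eigh(np.cov(t[:,:2].T))[1][:,1]; print("key top",t.mean(0),"yaw",np.arctan(e[1]/e[0]))
print(arm.get_state()["time_s"])
```

```text
[-0.3991  0.3738  0.9059 -0.05   -0.0554 -0.0036]
[0.51, -0.15, 0.2] [ 0.5102 -0.1498  0.2004]
[0.5, -0.25, 0.2] [ 0.5002 -0.2492  0.2   ]
[0.62, -0.18, 0.18] [ 0.5171 -0.1933  0.4261]
[0.449, -0.18, 0.18] [ 0.4497 -0.1797  0.1797]
key top [ 0.4495 -0.2454  0.2423] yaw 1.188202306781629
48.0667
```

View pics/e.png

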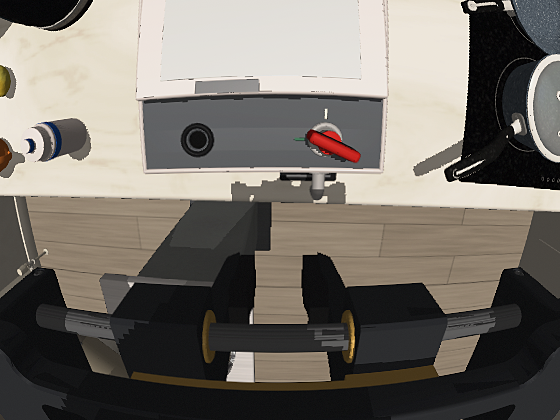

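The hatch front edge is at z ≈ 0.200 m, up about 20 mm. The key stands home in the lock at (335,143) with its top at 0.242 m and yaw 1.19 rad, and the parking hole at (197,139) is empty.

```bash
python3 -c "
from station import arm, eyes, ticket
print(ticket.hand_in())"
```

```text
the job is handed in; nothing more can be done
None
```

The key is standing home in the lock, turned to about 1.16 rad anticlockwise of the unit's x axis; the hatch has sprung up, and I handed the job in at about 48 s with the gripper clear of everything.

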